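Put the misplaced socket carton right and restock the chutes

ROBOT

A 6-joint arm with a two-finger parallel gripper is mounted at the origin on the work surface. World frame = base frame: x ahead of the robot, y to its left, z up, the work surface at z = 0. Lengths are in m, angles in degrees, forces in N, time in s.
With the tool pointing down it reaches from about 0.3 to 0.75 m from the base axis. Payload 8.5 kg.
Tool frame: the origin (TCP) lies between the finger pads; the fingertips stand 17 mm ahead of it and the grasp point (between the pads) lies 2 mm behind it; z points along the fingers, y is the direction in which the jaws open and shut (so a half turn about z gives the same grasp; the last joint's range is limited). The gripper opens to 85 mm and grips with 20 to 120 N. Pads are 22 mm wide; open, the fingers measure 114 mm over their backs; the gripper's body (76 mm by 85 mm) begins 54 mm behind the grasp point. The pads swing forward as they close: fully open they stand 13 mm farther back than shut.
Start: joints at [-79.544, 21.807, 74.336, -0, 83.858, -12.336], TCP at [0.213, -0.507, 0.248] pointing down, gripper open.
Joint ranges: [-178.18, 178.18], [-50.72, 133.34], [12.68, 142.11], [-81.47, 261.47], [9.98, 163.14], [-165.26, 165.26]. Speed limits (degrees/s): [136.94, 136.94, 180, 180, 180, 180].

INTERFACE

Orientations are given as a 3x3 rotation matrix whose columns are the frame's x, y, z axes.
In Python, from rig import readout, eyes, env gives the robot as it stands.
- The arm moves only by the tool arm_command, never from a script. Its argument "rows" is text: rows parted by semicolons, each of 7 numbers parted by spaces: the closure, from 0 (fully open) to 1 (shut), then the shift along the tool's x, y, z in mm, then the turn, a rotation vector about the tool's x, y, z in degrees. In form: grip dx dy dz rx ry rz; .... A call has 1 to 5 rows; each row shifts and turns the commanded pose from where the row before left it, along the tool's axes as they then stand; what a row does not reach is not made up. A row lasts 1/12 s, in which the tool goes at most 41.7 mm and 7.16 degrees, less where a joint would pass 70% of its speed; a pose out of reach is approached as far as the arm can. A call with a gripper value outside its range is refused whole. The fingers move at their own pace and stop on an object; "squeeze" is the grip in N (left out, the last holds). Time passes only in rows, so rows that do not move let the fingers close. It gives the time, the measured TCP pose, the force and the opening at its end, in the units of the state.
- readout.observe(): the state, without advancing time (a new reading comes with each control period).
- eyes.get_image(name): name is "scene" or "top" or "wrist"; returns the picture (400x640x3 uint8, red, green, blue); there is no depth.
- eyes.camera_model(name): a dict with "mtx" (3x3 intrinsics, pixels), "view" (4x4, takes a point from world to camera coordinates). Camera axes: x right, y up, looking along -z (the intrinsics and any distortion apply to the point x, -y, -z); pixel columns grow to the right and rows downward; lengths in m; the calibration is good to about 2 mm. A picture is of the moment at which its call begins: read the wrist's pose just before it. camera_model takes no time and is no camera call; for the wrist camera it gives the pose at the moment of the call.
- env.close_job(): hands the job in, once; it reports no verdict.
The state is a dict: "time_s": time; "q": joint angles; "qvel": joint speeds; "joint_efforts": joint torques, N m; "position": TCP position; "tool_rot": TCP orientation; "ft_force": force on the tool from outside, world axes, zero at the start; "wrist_torque": the same for the moment, N m; "grip_width": finger opening in m.
Only numpy, scipy, OpenCV 4.12 (cv2) and the standard library are available. Lean on these libraries where they do the work, as an engineer would, in place of code of your own. Each camera call takes 0.05 s, during which the arm holds its last target. There are 200 camera calls.

TASK

On the shop bench the slim carton has been left in the wide chute by mistake. Take it out and set it down flat on the slope in the upper half of the slim chute, then let go so that it slides down to the stop by itself; after that load the wide carton from the bench into the wide chute in the same way. Both cartons must end lying flat against their stops, and the socket tray, the spanner and the deep socket are to be left where they are.

Things in the scene. Friction and masses are not known exactly. Their poses are not given: they have to be found in the camera images.
- slim_carton: Slim closed cardboard carton, a rigid box 60 mm long (x), 54 mm wide (y), 52 mm high (z), 0.2 to 0.42 kg. Origin: centre of its underside; z points to its top. It starts flat on the floor of the wide chute, its -x end against the stop, anywhere across the width: little room at its sides, but its two ends (x) are free to grip above the stop.
- wide_carton: Wide closed cardboard carton, a rigid box 60 mm long (x), 80 mm wide (y), 52 mm high (z), 0.3 to 0.55 kg. Origin: centre of its underside; z points to its top. It starts upright on the bench, left or right of both chutes, its x away from the robot, turned up to 0.5 rad. Grip it by its ends (x); its 80 mm width goes across the channel.
- wide_chute: Wide gravity chute of dark sheet steel, fixed on the bench: a straight channel open on top, inside 86 mm wide, outside 92 mm, walls 44 mm high above its floor, which slopes 26 degrees down, away from the robot, to a stop. Origin: middle of the width, at bench height, 100 mm horizontally from the stop's inner face. x level, from the stop to the upper end (towards the robot), y across, z up.
- slim_chute: Slim gravity chute of dark sheet steel, fixed on the bench: a straight channel open on top, inside 60 mm wide, outside 66 mm, walls 44 mm high above its floor, which slopes 26 degrees down, away from the robot, to a stop. Origin: middle of the width, at bench height, 100 mm horizontally from the stop's inner face. x level, from the stop to the upper end (towards the robot), y across, z up.
- wide_bed: Sloping floor of the wide chute, 220 mm long; a 14 mm high, 4 mm thick stop crosses its low end, the upper end is open. Slick: a carton let go on it slides down by itself. Origin: on the floor's surface, mid-width, at the stop's inner face, 32 mm above the bench. x points up the slope along the floor (0.220 m at the upper end), y across, z square to the floor, up.
- slim_bed: Sloping floor of the slim chute, 220 mm long; a 14 mm high, 4 mm thick stop crosses its low end, the upper end is open. Slick: a carton let go on it slides down by itself. Origin: on the floor's surface, mid-width, at the stop's inner face, 32 mm above the bench. x points up the slope along the floor (0.220 m at the upper end), y across, z square to the floor, up.
- socket_tray: Bystander: black tray 110 x 76 mm (x, y) full of steel sockets, 44 mm high in all, lying beside the chutes on the side away from the wide carton. Origin: centre of its underside.
- spanner: Bystander: steel spanner about 170 mm long lying on the bench beyond the chutes, along its x. Origin: underside, near its middle.
- deep_socket: Bystander: steel deep socket, an upright cylinder 36 mm across and 80 mm high, standing between the robot and the chutes. Origin: centre of its underside.
Things that resemble listed ones, but are neither listed nor needed, are in the scene too. What is shaped like the slim_carton but green is not meant. Leave any pink look-alike of the wide_carton alone.

How it is judged:
By the outcome, as a careful person would: the job done as asked, in the order asked, and still so for the second after the job is handed in, with the robot touching nothing.
It also fails if it takes over 58 s, if anything falls off the work surface, if the arm or the gripper's body presses on something with over 40 N, if the wrist force passes 120 N, or if a joint passes its speed limit or range.

## Working session

There is one attempt and no reset: what is moved stays moved. The work goes in short steps, Python scripts to look and compute and a tool call to move; the robot and the scene stay as the last step left them, time stands still between calls to the robot, and variables do not carry over. Pictures are saved under pics/ and viewed, about 8 in all and at most 12, crops included, and the job is handed in when it is done.

Besides the shell and the picture viewer there is one more tool, called as name(argument=value, ...) on one line, values as JSON. arm_command: Moves the arm, as the interface text tells. Its arguments: {"type":"object","properties":{"rows":{"type":"string"},"squeeze":{"type":"number"}},"required":["rows"]}

```bash
ls; mkdir -p pics; python3 - <<'E'
from rig import readout, eyes, env
import cv2,numpy as np
for n in ("scene","top"):
    im=eyes.get_image(n); cv2.imwrite(f"pics/{n}0.png",im[:,:,::-1])
    m=eyes.camera_model(n); print(n,np.round(m["mtx"],1).tolist(),np.round(m["view"],3).tolist(),[k for k in m])
print(readout.observe())
E
```

```text
pics
scene [[462.7, 0.0, 320.4], [0.0, 462.7, 200.0], [0.0, 0.0, 1.0]] [[-0.249, 0.968, 0.011, 0.195], [-0.58, -0.158, 0.799, 0.304], [0.775, 0.193, 0.601, -1.889], [0.0, 0.0, 0.0, 1.0]] ['mtx', 'view']
top [[362.8, 0.0, 315.8], [0.0, 362.8, 189.4], [0.0, 0.0, 1.0]] [[0.013, -1.0, 0.011, -0.061], [1.0, 0.014, 0.022, -0.575], [-0.022, 0.011, 1.0, -0.933], [0.0, 0.0, 0.0, 1.0]] ['mtx', 'view']
{'time_s': 0.1, 'q': array([-7.95467872e+01,  2.18373921e+01,  7.43795437e+01, -1.31887148e-03,
        8.38577023e+01, -1.23363248e+01]), 'qvel': array([-0.01395006, -0.07887692, -0.11752938,  0.00412435,  0.01941136,
        0.02571181]), 'joint_efforts': array([ 4.19778546e-03, -4.49222839e+01, -2.31656313e+01, -1.15462012e-04,
        3.63921979e-03,  7.66341572e-06]), 'position': array([ 0.21298402, -0.50682588,  0.24777615]), 'tool_rot': array([[ 9.21932971e-01,  3.87349364e-01, -2.58855062e-04],
       [ 3.87349366e-01, -9.21932122e-01,  1.27690672e-03],
       [ 2.55962210e-04, -1.27748975e-03, -9.99999151e-01]]), 'ft_force': array([0.08556992, 0.17278896, 0.31774232]), 'wrist_torque': array([-0.07427066, -0.05625976,  0.06148723]), 'grip_width': 0.08544970158529971}
```

View pics/top0.png

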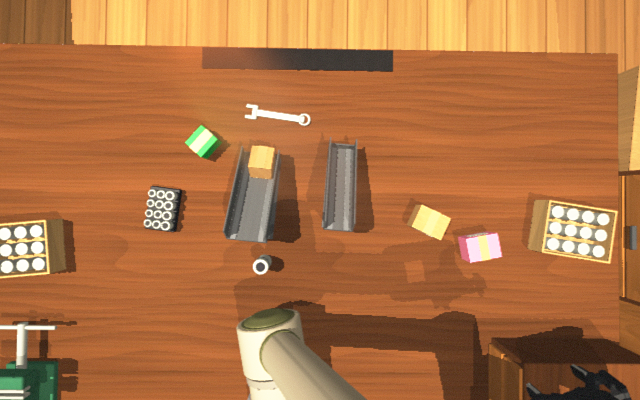

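View pics/scene0.png

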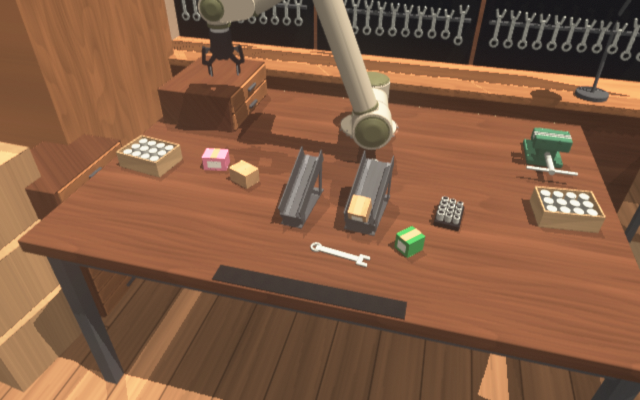

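Top view: the brown carton at (262,160) lies in the wide chute (left channel, ~(253,195)), and the slim chute is at (341,187). Candidates for slim_carton are the brown one at (262,160) and the green one at (202,141); I choose brown. Candidates for wide_carton are the tan one at (431,222) and the pink one at (480,247); I choose tan. The close crop below checks both choices.

```bash
python3 - <<'E'
import cv2
im=cv2.imread("pics/top0.png")
c=im[130:275,215:375]; c=cv2.resize(c,None,fx=5,fy=4.0,interpolation=cv2.INTER_CUBIC) if 0 else cv2.resize(c,None,fx=4,fy=4,interpolation=cv2.INTER_CUBIC)
cv2.imwrite("pics/c1.png",c)   # 640x580, origin 215,130
a=cv2.imread("pics/scene0.png")
d=cv2.resize(im[195:270,400:510],None,fx=5,fy=5,interpolation=cv2.INTER_CUBIC)
e=cv2.resize(a[140:240,195:425],None,fx=3,fy=3,interpolation=cv2.INTER_CUBIC)[:,:]
cv2.imwrite("pics/c2.png",d)
E
```

```text
(no output)
```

View pics/c1.png

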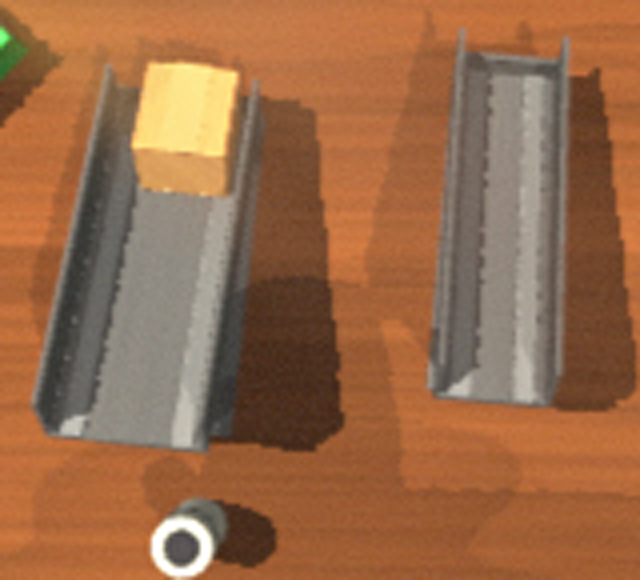

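View pics/c2.png

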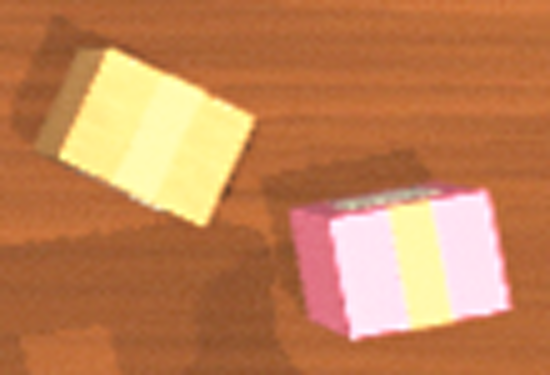

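```bash
cat > h.py <<'E'
import numpy as np, cv2
from scipy.spatial.transform import Rotation as R
from scipy.optimize import least_squares
from rig import readout, eyes, env
S=np.radians(26)
def proj(m,P):
    P=np.atleast_2d(P); c=P@m["view"][:3,:3].T+m["view"][:3,3]
    u=np.c_[c[:,0],-c[:,1],-c[:,2]]@m["mtx"].T
    return u[:,:2]/u[:,2:]
def chute(x,y,yaw): # bed frame (pos, rot): chute x = (cos yaw, sin yaw)
    Rc=R.from_euler('z',yaw).as_matrix()
    p=np.array([x,y,0])+Rc@[-.1,0,.032]
    Rb=Rc@R.from_euler('y',-S).as_matrix()
    return p,Rb
E
python3 - <<'E'
from h import *
m=eyes.camera_model("top")
o=np.array([215,130])
dat={"wide":(.046,np.array([[48,434],[207,449],[108,66],[257,82]])/4+o),
"slim":(.033,np.array([[437,398],[553,404],[463,32],[567,40]])/4+o)}
# image-left = +y ; bed y for yaw~pi points to -y => left = -w
for k,(w,px) in dat.items():
    L=np.array([[.22,-w,-.003],[.22,w,-.003],[-.004,-w,.044],[-.004,w,.044]])
    f=lambda v:(lambda pr:(proj(m,pr[0]+L@pr[1].T)-px).ravel())(chute(*v))
    s=least_squares(f,[.5,0,np.pi]); print(k,s.x,np.round(s.fun,2).reshape(-1,2).tolist())
    p,Rb=chute(*s.x); print(" uppertop px",(4*(proj(m,p+np.array([[.22,-w,.044],[.22,w,.044]])@Rb.T)-o)).round().tolist())
    np.save(k,s.x)
    if k=="wide":
        c=np.array([[148,63],[240,68],[229,157],[133,150],[225,195],[146,188]])/4+o
        B=lambda dx,dy:np.array([[dx,dy-.027,.052],[dx,dy+.027,.052],[dx+.06,dy+.027,.052],[dx+.06,dy-.027,.052],[dx+.06,dy+.027,0],[dx+.06,dy-.027,0]])
        s2=least_squares(lambda v:(proj(m,p+B(*v)@Rb.T)-c).ravel(),[0,0]);print(" slim carton dx,dy",s2.x,np.round(s2.fun,1).reshape(-1,2).tolist())
c=np.array([[110,48],[255,118],[207,226],[60,158]])/5+[400,195]
def f(v):
    q=np.array([[.03,.04],[.03,-.04],[-.03,-.04],[-.03,.04]])@R.from_euler('z',v[2]).as_matrix()[:2,:2].T+v[:2]
    return (proj(m,np.c_[q,np.full(4,.052)])-c).ravel()
s=least_squares(f,[.5,-.3,-.4]);print("carton",s.x,np.round(s.fun,2).reshape(-1,2).tolist())
# socket top
def atz(u,z):
    g=least_squares(lambda v:(proj(m,[v[0],v[1],z])-u).ravel(),[.4,0]).x;return g
print("socket",atz(np.array([182,545])/4+o,.08))
E
```

```text
wide [0.55196956 0.0931698  3.05210916] [[-0.61, 1.02], [0.4, 1.43], [-0.21, -1.31], [0.45, -1.35]]
 uppertop px [[31.0, 409.0], [203.0, 426.0]]
 slim carton dx,dy [-0.00215577  0.00821356] [[0.6, -0.6], [0.0, 0.5], [-0.8, -0.3], [-0.0, -0.9], [1.3, 1.0], [-0.9, 0.4]]
slim [ 0.57761373 -0.11078926  3.07931525] [[-0.11, 0.81], [0.04, 1.5], [-0.52, -1.3], [0.6, -1.2]]
 uppertop px [[442.0, 370.0], [565.0, 379.0]]
carton [ 0.49669639 -0.33929913 -0.424037  ] [[-0.01, 0.0], [0.32, -0.27], [-0.16, 0.21], [-0.14, 0.06]]
socket [0.38975895 0.07660459]
```

```bash
cat >> h.py <<'E'
def bed_pose(name,bx,by,bz):
    p,Rb=chute(*np.load(name+".npy"))
    # tool z = -bed z, tool y = -bed x, tool x = y cross z
    y=-Rb[:,0]; z=-Rb[:,2]; x=np.cross(y,z)
    return p+Rb@[bx,by,bz], np.c_[x,y,z]
def pose():
    s=readout.observe(); return s["position"],s["tool_rot"]
def plan(targets,start=None,maxmm=40,maxdeg=7,dec=0):
    """identical turn per row; straight-line TCP path. prints rows"""
    p,Rt=start or pose()
    for tp,TR in targets:
        rv=R.from_matrix(Rt.T@TR).as_rotvec(degrees=True)
        n=int(np.ceil(max(np.linalg.norm(tp-p)*1000/maxmm,np.linalg.norm(rv)/maxdeg,1)))
        w=np.round(rv/n,1); p0=p.copy()
        for i in range(n):
            d=np.round(Rt.T@(p0+(tp-p0)*(i+1)/n-p)*1000,dec if i<n-1 else 1)
            print(*[f"{v:g}" for v in list(d)+list(w)],end=";\n" if i%5==4 or i==n-1 else "; ")
            p=p+Rt@d/1000; Rt=Rt@R.from_rotvec(w,degrees=True).as_matrix()
        print("--",n,np.round(p,3))
E
python3 - <<'E'
from h import *
tp,TR=bed_pose("wide",.031,.008,.125)
print(tp,TR.round(2).tolist())
plan([(np.array([.60,.02,.25]),TR),(tp,TR)])
E
```

```text
[0.67768057 0.07385848 0.15793876] [[0.09, 0.9, -0.44], [1.0, -0.08, 0.04], [0.0, -0.44, -0.9]]
33 -20 -0 1.4 -0.8 -3.6; 34 -17 -0 1.4 -0.8 -3.6; 35 -16 -0 1.4 -0.8 -3.6; 36 -13 -1 1.4 -0.8 -3.6; 37 -11 -0 1.4 -0.8 -3.6;
38 -9 -1 1.4 -0.8 -3.6; 38 -6 -1 1.4 -0.8 -3.6; 38 -4 -2 1.4 -0.8 -3.6; 38 -1 -2 1.4 -0.8 -3.6; 39 0 -3 1.4 -0.8 -3.6;
38 3 -3 1.4 -0.8 -3.6; 38 6 -3 1.4 -0.8 -3.6; 37 8 -5 1.4 -0.8 -3.6; 37 9 -5 1.4 -0.8 -3.6; 36 13 -6 1.4 -0.8 -3.6;
35 14 -7 1.4 -0.8 -3.6; 34.1 15.8 -7.6 1.4 -0.8 -3.6;
-- 17 [0.6  0.02 0.25]
15 27 13 -0 -0.1 0.1; 15 26 13 -0 -0.1 0.1; 15 26 12 -0 -0.1 0.1; 14.7 26.9 13.2 -0 -0.1 0.1;
-- 4 [0.678 0.074 0.158]
```

arm_command(rows="0 33 -20 0 1.4 -0.8 -3.6; 0 34 -17 0 1.4 -0.8 -3.6; 0 35 -16 0 1.4 -0.8 -3.6; 0 36 -13 -1 1.4 -0.8 -3.6; 0 37 -11 0 1.4 -0.8 -3.6", squeeze=40)

```text
time_s: 0.52
position: [0.3272, -0.3507, 0.2485]
tool_rot: [[0.752, 0.647, -0.124], [0.657, -0.751, 0.067], [-0.05, -0.132, -0.99]]
ft_force: [0.4, -0.6, -0.6]
grip_width: 0.0853
```

arm_command(rows="0 38 -9 -1 1.4 -0.8 -3.6; 0 38 -6 -1 1.4 -0.8 -3.6; 0 38 -4 -2 1.4 -0.8 -3.6; 0 38 -1 -2 1.4 -0.8 -3.6; 0 39 0 -3 1.4 -0.8 -3.6")

```text
time_s: 0.93
position: [0.4415, -0.195, 0.2496]
tool_rot: [[0.505, 0.823, -0.26], [0.861, -0.5, 0.091], [-0.055, -0.269, -0.961]]
ft_force: [-0.3, -0.7, -0.9]
grip_width: 0.0855
```

arm_command(rows="0 38 3 -3 1.4 -0.8 -3.6; 0 38 6 -3 1.4 -0.8 -3.6; 0 37 8 -5 1.4 -0.8 -3.6; 0 37 9 -5 1.4 -0.8 -3.6; 0 36 13 -6 1.4 -0.8 -3.6")

```text
time_s: 1.35
position: [0.5556, -0.0403, 0.2493]
tool_rot: [[0.209, 0.896, -0.391], [0.978, -0.198, 0.069], [-0.016, -0.397, -0.918]]
ft_force: [0.2, -0.9, 0.7]
grip_width: 0.0852
```

arm_command(rows="0 35 14 -7 1.4 -0.8 -3.6; 0 34 16 -8 1.4 -0.8 -3.6; 0 0 0 0 0 0 0; 0 0 0 0 0 0 0")

```text
time_s: 1.68
position: [0.601, 0.0214, 0.2486]
tool_rot: [[0.085, 0.894, -0.439], [0.996, -0.071, 0.047], [0.011, -0.442, -0.897]]
ft_force: [-0.2, -0.7, -0.0]
grip_width: 0.0851
```

```bash
python3 - <<'E'
from h import *
s=readout.observe();print(s["time_s"],s["q"].round(1),s["position"].round(4),s["ft_force"].round(2))
plan([bed_pose("wide",.031,.008,.125)])
E
```

```text
1.6833 [ -8.8  39.3  47.1  -1.3 119.7  -4.4] [0.601  0.0214 0.2486] [-0.18 -0.65 -0.03]
14 26 13 -0.1 -0.1 0.1; 15 26 12 -0.1 -0.1 0.1; 15 27 13 -0.1 -0.1 0.1; 14.2 25.6 12.3 -0.1 -0.1 0.1;
-- 4 [0.678 0.074 0.158]
```

arm_command(rows="0 14 26 13 0 0 0; 0 15 26 12 -0.2 -0.2 0.2; 0 15 27 13 -0.2 -0.2 0.2; 0 14 26 12 0 0 0; 0 0 0 0 0 0 0")

```text
time_s: 2.1
position: [0.678, 0.0725, 0.1534]
tool_rot: [[0.091, 0.894, -0.439], [0.996, -0.081, 0.042], [0.002, -0.441, -0.897]]
ft_force: [-0.4, -0.5, -2.1]
grip_width: 0.0852
```

```bash
python3 - <<'E'
from h import *
s=readout.observe();print(s["time_s"],s["q"].round(1),s["position"].round(4),s["ft_force"].round(2))
plan([bed_pose("wide",.031,.008,.033)])
m=eyes.camera_model("wrist"); im=eyes.get_image("wrist"); im=np.ascontiguousarray(im[:,:,::-1]); cv2.imwrite("pics/w1raw.png",im)
p,Rb=chute(*np.load("wide.npy"))
b=np.array([[x,.008+y,z] for z in(.052,0) for x,y in((0,-.027),(0,.027),(.06,.027),(.06,-.027))])
c=np.array([[-.004,-.046,.044],[.22,-.046,.044],[-.004,.046,.044],[.22,.046,.044],[.22,-.043,0],[.22,.043,0]])
for q,col in((b,(0,0,255)),(c,(255,0,0))):
    for u in proj(m,p+q@Rb.T):
        print(u.round(0),end=" ")
        if 0<=u[0]<640 and 0<=u[1]<400: cv2.circle(im,tuple(int(v) for v in u),3,col,1)
cv2.imwrite("pics/w1.png",im)
E
```

```text
2.1 [ -4.   52.   36.1   0.7 118.    1.3] [0.678  0.0725 0.1534] [-0.42 -0.46 -2.06]
0 -1 29 -0.1 -0 -0; 1 -0 30 -0.1 -0 -0; 0.1 -1.2 29.1 -0.1 -0 -0;
-- 3 [0.638 0.077 0.075]
[372. 173.] [368. 258.] [272. 258.] [268. 173.] [362. 156.] [360. 226.] [281. 226.] [279. 156.] [379. 124.] [-10. 124.] [372. 267.] [ 30. 267.] [ 49. 122.] [ 75. 235.]
```

View pics/w1.png

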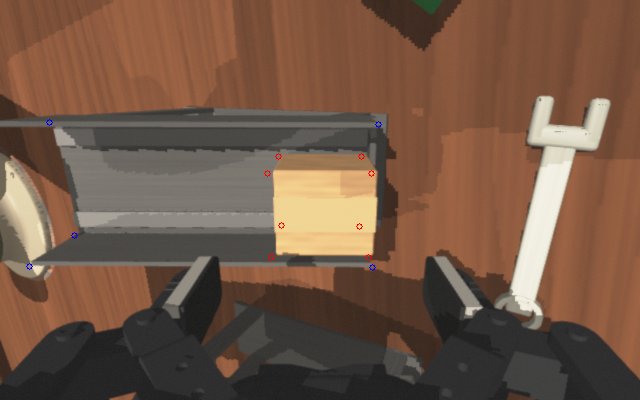

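Wrist view: the carton's top corners are at (273,170), (377,170), (375,257) and (275,256), about 5 px (3 mm) further downhill than predicted. It is brown and lies against the stop, the grip lines up, and the ends are free. Descending.

arm_command(rows="0 0 -1 27 0 0 0; 0 0 0 27 0 0 0; 0 0 0 20 0 0 0; 0 0 0 0 0 0 0")

```text
time_s: 2.48
position: [0.6423, 0.0736, 0.0923]
tool_rot: [[0.092, 0.895, -0.436], [0.996, -0.083, 0.042], [0.001, -0.438, -0.899]]
ft_force: [-1.0, -0.8, 0.2]
grip_width: 0.0852
```

```bash
python3 - <<'E'
from h import *
for k,d in(("wide",.003),("slim",.0025)):
    v=np.load(k+".npy"); v[0]+=d; np.save(k,v)
p,Rb=chute(*np.load("wide.npy")); q,T=pose(); print((Rb.T@(q-p)*1000).round(1), readout.observe()["ft_force"])
plan([bed_pose("wide",.0335,.007,.033)])
E
```

```text
[36.6 11.7 49.3] [-0.97730242 -0.82435124  0.2440306 ]
4.6 3 16.3 0 -0.1 -0.1;
-- 1 [0.638 0.079 0.076]
```

arm_command(rows="0 2 2 8 0 0 0; 0 1 2 7 0 0 0; 0 0 0 0 0 0 0; 0 0 0 0 0 0 0")

```text
time_s: 2.82
position: [0.6428, 0.0778, 0.0789]
tool_rot: [[0.091, 0.898, -0.431], [0.996, -0.081, 0.041], [0.001, -0.433, -0.902]]
ft_force: [0.3, -0.1, -0.1]
grip_width: 0.0854
```

```bash
python3 - <<'E'
from h import *
p,Rb=chute(*np.load("wide.npy")); q,T=pose(); print((Rb.T@(q-p)*1000).round(1), readout.observe()["ft_force"])
plan([bed_pose("wide",.0335,.007,.033)])
E
```

```text
[30.6  7.4 37.2] [ 0.2886532  -0.06440791 -0.10470451]
0.4 -3 4.2 0.4 -0.1 -0;
-- 1 [0.638 0.079 0.076]
```

arm_command(rows="0 0 -2 4 0.3 0 0; 0 0 0 0 0 0 0; 1 0 0 0 0 0 0; 1 0 0 0 0 0 0; 1 0 0 0 0 0 0", squeeze=40)

```text
time_s: 3.23
position: [0.6393, 0.0783, 0.076]
tool_rot: [[0.091, 0.896, -0.435], [0.996, -0.081, 0.041], [0.002, -0.437, -0.9]]
ft_force: [1.2, -0.4, -2.7]
grip_width: 0.0595
```

arm_command(rows="1 0 0 0 0 0 0; 1 0 0 0 0 0 0; 1 0 0 0 0 0 0; 1 0 0 0 0 0 0")

```text
time_s: 3.57
position: [0.6393, 0.0783, 0.076]
tool_rot: [[0.091, 0.896, -0.435], [0.996, -0.081, 0.041], [0.002, -0.437, -0.899]]
ft_force: [4.5, 0.7, 3.1]
grip_width: 0.0594
```

```bash
python3 - <<'E'
from h import *
p,Rb=chute(*np.load("wide.npy")); q,T=pose(); print((Rb.T@(q-p)*1000).round(1))
plan([bed_pose("wide",.0335,.007,.155),bed_pose("slim",.15,.0,.12)],maxmm=30)
E
```

```text
[32.5  7.3 33.1]
0 -0 -24 0 -0 -0; 0 -0 -25 0 -0 -0; 0 -1 -24 0 -0 -0; 0 0 -25 0 -0 -0; 0.6 0.1 -23.9 0 -0 -0;
-- 5 [0.692 0.074 0.186]
-28 -11 2 0 -0.1 -0.2; -27 -11 2 0 -0.1 -0.2; -28 -11 3 0 -0.1 -0.2; -27 -12 2 0 -0.1 -0.2; -28 -11 3 0 -0.1 -0.2;
-27 -12 2 0 -0.1 -0.2; -27.6 -11.5 2.5 0 -0.1 -0.2;
-- 7 [ 0.598 -0.112  0.206]
```

arm_command(rows="1 0 0 -10 0 0 0; 1 0 0 -24 0 0 0; 1 0 -1 -30 0 0 0; 1 0 0 -30 0 0 0; 1 0 0 -28 0 0 0")

```text
time_s: 3.98
position: [0.6912, 0.0735, 0.1865]
tool_rot: [[0.091, 0.894, -0.438], [0.996, -0.081, 0.041], [0.001, -0.44, -0.898]]
ft_force: [0.5, 0.1, -2.3]
grip_width: 0.0597
```

arm_command(rows="1 -28 -11 2 0 -0.1 -0.2; 1 -27 -11 2 0 -0.1 -0.2; 1 -28 -11 3 0 -0.1 -0.2; 1 -27 -12 2 0 -0.1 -0.2; 1 -28 -11 3 0 -0.1 -0.2")

```text
time_s: 4.4
position: [0.6231, -0.0603, 0.1986]
tool_rot: [[0.071, 0.896, -0.439], [0.997, -0.063, 0.033], [0.002, -0.44, -0.898]]
ft_force: [1.0, 0.5, -2.7]
grip_width: 0.0593
```

arm_command(rows="1 -27 -12 2 0 -0.1 -0.2; 1 -27 -11 2 0 -0.1 -0.2; 1 0 0 0 0 0 0; 1 0 0 0 0 0 0")

```text
time_s: 4.73
position: [0.5975, -0.1128, 0.2053]
tool_rot: [[0.066, 0.896, -0.438], [0.998, -0.058, 0.031], [0.002, -0.44, -0.898]]
ft_force: [0.7, -0.3, -2.7]
grip_width: 0.0596
```

```bash
python3 - <<'E'
from h import *
s=readout.observe();print(s["time_s"],s["ft_force"].round(2),s["grip_width"])
p,Rb=chute(*np.load("slim.npy")); q,T=pose(); print((Rb.T@(q-p)*1000).round(1)); print("rot err",R.from_matrix(T.T@bed_pose("slim",0,0,0)[1]).as_rotvec(True).round(2))
m=eyes.camera_model("wrist"); im=eyes.get_image("wrist"); im=np.ascontiguousarray(im[:,:,::-1]); cv2.imwrite("pics/w2raw.png",im)
c=np.array([[-.004,-.033,.044],[.22,-.033,.044],[-.004,.033,.044],[.22,.033,.044],[.22,-.03,0],[.22,.03,0]])
for u in proj(m,p+c@Rb.T):
    print(u.round(0),end=" ")
    if 0<=u[0]<640 and 0<=u[1]<400: cv2.circle(im,tuple(int(v) for v in u),3,(255,0,0),1)
# carton in tool frame, expected top corners (tool x=-bed y?; top at tool z)
h=(52-33.1)/1000
t=np.array([[x,y,-h] for x in(-.027,.027) for y in(-.03,.03)])
for u in proj(m,q+t@T.T):
    print(u.round(0),end=" "); cv2.circle(im,tuple(int(v) for v in u),3,(0,0,255),1)
cv2.imwrite("pics/w2.png",im)
E
```

```text
4.7333 [ 0.73 -0.31 -2.66] 0.05955059901263405
[150.1   0.9 119.6]
rot err [-0.08 -0.19 -0.15]
[583. 161.] [203. 162.] [561. 262.] [214. 262.] [224. 153.] [230. 231.] [243. 369.] [400. 369.] [232. 239.] [411. 239.]
```

View pics/w2.png

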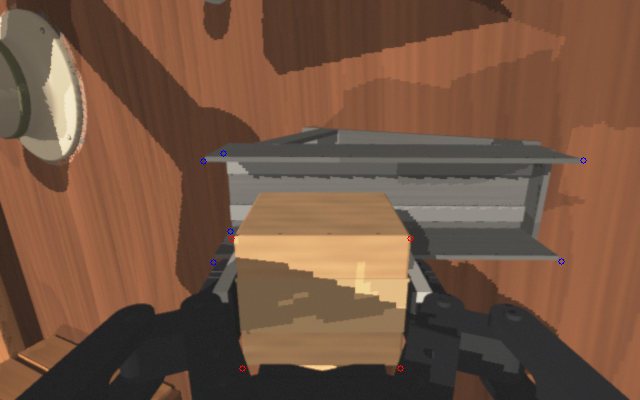

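Wrist view: the carton is held, with its near top edge at (237,235)–(407,235), bottom edge at (259,193)–(386,193) and far top edge at y≈365. The slim chute's near wall top runs at y≈160, with its right end at (583,160). I'll fit the carton's pose in the tool and check the chute lines.

```bash
python3 - <<'E'
from h import *
m=eyes.camera_model("wrist"); q,T=pose()
print(m["mtx"][0,0],"cam in tool",(T.T@(-m["view"][:3,:3].T@m["view"][:3,3]-q)).round(3))
px=np.array([[237,235],[407,235],[259,193],[386,193]])
def f(v):
    t=np.array([[.027,-.03,-.052],[.027,.03,-.052],[.027,-.03,0],[.027,.03,0]])+[v[0],v[1],v[2]]
    return (proj(m,q+t@R.from_euler('x',v[3]).as_matrix().T@T.T)-px).ravel()
for s in(least_squares(f,[0,0,.033,0]),): print((s.x*1000).round(1),s.fun.round(1))
a=cv2.imread("pics/w2raw.png"); cv2.imwrite("pics/c3.png",cv2.resize(a[115:275,190:600],None,fx=1.9,fy=3,interpolation=cv2.INTER_CUBIC))
E
```

```text
347.4152655764613 cam in tool [ 0.075  0.    -0.126]
[-1.   0.3 37.8 -4.4] [-1.   0.3  1.1  0.6  2.4 -0.7 -2.6 -0.5]
```

View pics/c3.png

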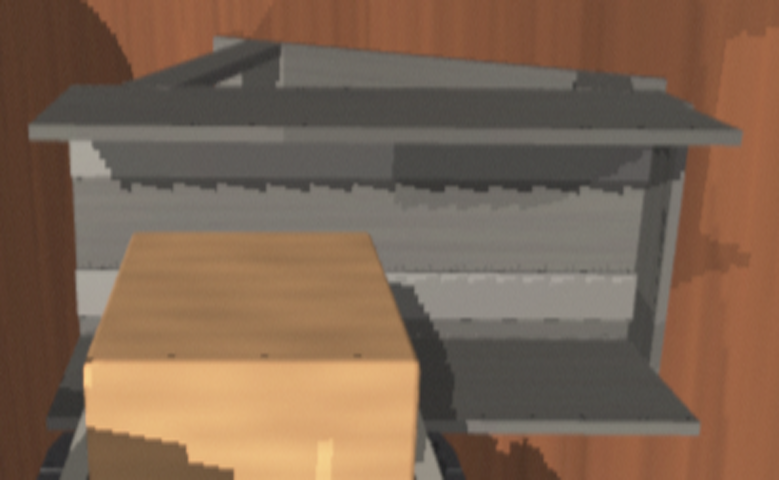

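The carton's underside sits 38 mm below the TCP, and the chute appears about 2 mm further to +y than my estimate. I'll move 3 mm to +y, lower until the carton is just above the wall tops, and compare the edges there, where there is no parallax.

arm_command(rows="1 1.5 0 12 0 0 -0.1; 1 1.5 0 12 0 0 0; 1 0 0 10 0 0 0; 1 0 0 0 0 0 0; 1 0 0 0 0 0 0")

```text
time_s: 5.2
position: [0.5837, -0.1068, 0.1746]
tool_rot: [[0.061, 0.897, -0.439], [0.998, -0.053, 0.029], [0.003, -0.44, -0.898]]
ft_force: [-0.3, -0.5, -2.7]
grip_width: 0.0594
```

```bash
python3 - <<'E'
from h import *
s=readout.observe();print(s["time_s"],s["ft_force"].round(2),s["grip_width"])
p,Rb=chute(*np.load("slim.npy")); q,T=pose(); print((Rb.T@(q-p)*1000).round(1))
im=eyes.get_image("wrist")[:,:,::-1]; cv2.imwrite("pics/w3raw.png",im)
cv2.imwrite("pics/c4.png",cv2.resize(im[110:300,180:580],None,fx=2,fy=3,interpolation=cv2.INTER_CUBIC))
E
```

```text
5.2 [-0.28 -0.47 -2.69] 0.05937947348154816
[149.4  -4.2  85.8]
```

View pics/c4.png

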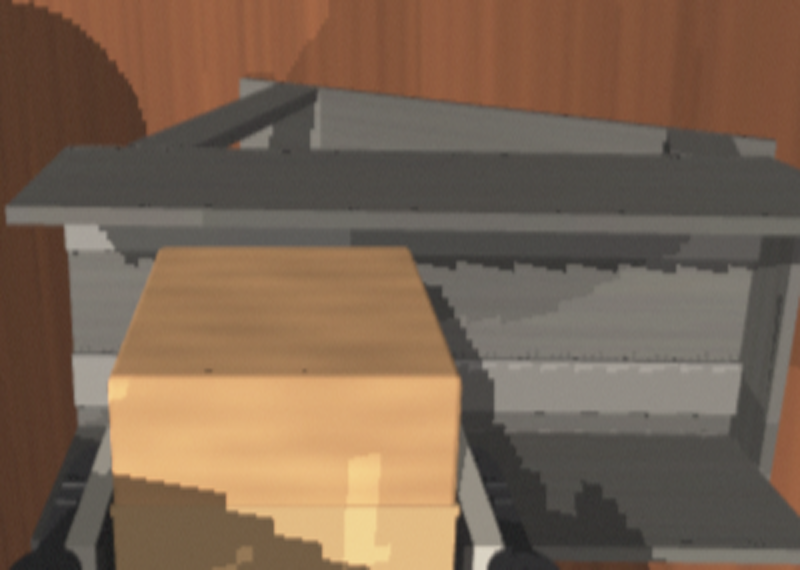

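```bash
cat > lat.py <<'E'
from h import *
def chute_fit(m,name,pts):  # pts: (u,v,ybed) on wall tops; returns dy,dz (mm) relative to model
    p,Rb=chute(*np.load(name+".npy")); P=np.array(pts); n=len(P)
    def f(v):
        L=np.c_[v[2:],P[:,2]+v[0],np.full(n,.044)+v[1]]
        return (proj(m,p+L@Rb.T)-P[:,:2]).ravel()
    s=least_squares(f,[0,0]+[.1]*n); return s.x[:2]*1000,s.fun.reshape(-1,2)[:,1].round(1)
def carton_fit(m,name,px,w): # near-side 4 corners top L,R bottom L,R ; returns centre in bed coords
    p,Rb=chute(*np.load(name+".npy"))
    L=np.array([[.03,-w,.052],[-.03,-w,.052],[.03,-w,0],[-.03,-w,0]])
    f=lambda v:(proj(m,p+(L+v)@Rb.T)-px).ravel()
    s=least_squares(f,[.15,0,.05]); return s.x*1000,s.fun.round(1)
E
python3 - <<'E'
from lat import *
m=eyes.camera_model("wrist")
print(chute_fit(m,"slim",[(320,185,-.03),(320,179.7,-.033),(505,292.7,.03),(540,297.3,.033)]))
print(carton_fit(m,"slim",np.array([[235,235],[409.5,235],[260,192.3],[384,192.3]]),.027))
E
```

```text
(array([-3.43846744,  4.1755301 ]), array([ 0.3, -0.3, -0.2,  0.1]))
(array([149.12031772,  -3.69841602,  50.33147604]), array([-0.1,  0.1, -0. ,  0.4,  0.4, -0.5, -0.3, -0.2]))
```

The carton and the slim chute agree laterally within 0.3 mm. The floor should be about 46 mm further down, so I'm lowering.

arm_command(rows="1 0 0 12 0 0 0; 1 0 0 12 0 0 0; 1 0 0 10 0 0 0; 1 0 0 0 0 0 0; 1 0 0 0 0 0 0")

```text
time_s: 5.67
position: [0.5691, -0.1067, 0.145]
tool_rot: [[0.062, 0.897, -0.437], [0.998, -0.055, 0.029], [0.002, -0.438, -0.899]]
ft_force: [0.3, 0.2, -3.5]
grip_width: 0.0594
```

```bash
python3 - <<'E'
from h import *
s=readout.observe();print(s["time_s"],s["ft_force"].round(2),s["grip_width"])
p,Rb=chute(*np.load("slim.npy")); q,T=pose(); print((Rb.T@(q-p)*1000).round(1),"rot err",R.from_matrix(T.T@bed_pose("slim",0,0,0)[1]).as_rotvec(True).round(2))
E
```

```text
5.6667 [ 0.28  0.16 -3.52] 0.059406889437521405
[149.5  -3.4  52.8] rot err [ 0.03 -0.09  0.07]
```

arm_command(rows="1 0 0 6 0 0 0; 1 0 0 4 0 0 0; 1 0 0 0 0 0 0; 1 0 0 0 0 0 0")

```text
time_s: 6.0
position: [0.5643, -0.1066, 0.1356]
tool_rot: [[0.062, 0.897, -0.437], [0.998, -0.055, 0.029], [0.002, -0.438, -0.899]]
ft_force: [0.2, 1.3, -2.1]
grip_width: 0.0596
```

arm_command(rows="1 0 0 1 0 0 0; 1 0 0 1 0 0 0; 1 0 0 0 0 0 0; 1 0 0 0 0 0 0")

```text
time_s: 6.33
position: [0.5634, -0.1065, 0.1338]
tool_rot: [[0.062, 0.897, -0.437], [0.998, -0.055, 0.029], [0.002, -0.438, -0.899]]
ft_force: [0.1, 0.6, -1.0]
grip_width: 0.0595
```

```bash
python3 - <<'E'
from h import *
s=readout.observe();print(s["time_s"],s["ft_force"].round(2),s["grip_width"])
p,Rb=chute(*np.load("slim.npy")); q,T=pose(); print((Rb.T@(q-p)*1000).round(1))
E
```

```text
6.3333 [ 0.06  0.55 -0.96] 0.05951573071978413
[149.7  -3.2  40.2]
```

arm_command(rows="1 0 0 1 0 0 0; 1 0 0 0 0 0 0; 1 0 0 0 0 0 0")

```text
time_s: 6.58
position: [0.563, -0.1065, 0.1328]
tool_rot: [[0.062, 0.897, -0.437], [0.998, -0.055, 0.029], [0.002, -0.438, -0.899]]
ft_force: [0.2, 0.6, -2.4]
grip_width: 0.0593
```

arm_command(rows="1 0 0 1 0 0 0; 1 0 0 0 0 0 0; 1 0 0 0 0 0 0")

```text
time_s: 6.83
position: [0.5625, -0.1065, 0.1319]
tool_rot: [[0.062, 0.897, -0.437], [0.998, -0.055, 0.029], [0.002, -0.438, -0.899]]
ft_force: [-0.8, -0.4, -2.7]
grip_width: 0.0594
```

No contact yet; continuing in 1 mm steps.

arm_command(rows="1 0 0 1 0 0 0; 1 0 0 0 0 0 0; 1 0 0 0 0 0 0")

```text
time_s: 7.08
position: [0.5621, -0.1064, 0.131]
tool_rot: [[0.062, 0.897, -0.437], [0.998, -0.055, 0.029], [0.002, -0.438, -0.899]]
ft_force: [-0.0, -0.2, -2.1]
grip_width: 0.0591
```

arm_command(rows="1 0 0 1 0 0 0; 1 0 0 0 0 0 0; 1 0 0 0 0 0 0")

```text
time_s: 7.33
position: [0.5617, -0.1064, 0.1301]
tool_rot: [[0.062, 0.897, -0.437], [0.998, -0.055, 0.029], [0.002, -0.438, -0.899]]
ft_force: [-0.2, 0.6, -2.8]
grip_width: 0.0599
```

arm_command(rows="1 0 0 1 0 0 0; 1 0 0 0 0 0 0; 1 0 0 0 0 0 0")

```text
time_s: 7.58
position: [0.5612, -0.1064, 0.1292]
tool_rot: [[0.062, 0.897, -0.437], [0.998, -0.055, 0.029], [0.002, -0.438, -0.899]]
ft_force: [-0.4, 0.9, -2.9]
grip_width: 0.0597
```

arm_command(rows="1 0 0 1 0 0 0; 1 0 0 0 0 0 0; 1 0 0 0 0 0 0")

```text
time_s: 7.83
position: [0.5608, -0.1063, 0.1283]
tool_rot: [[0.062, 0.897, -0.437], [0.998, -0.055, 0.029], [0.002, -0.438, -0.899]]
ft_force: [0.7, 1.3, -2.1]
grip_width: 0.0596
```

arm_command(rows="1 0 0 1 0 0 0; 1 0 0 0 0 0 0; 1 0 0 0 0 0 0")

```text
time_s: 8.08
position: [0.5606, -0.1064, 0.1277]
tool_rot: [[0.062, 0.898, -0.437], [0.998, -0.055, 0.029], [0.002, -0.437, -0.899]]
ft_force: [1.7, -1.0, 0.9]
grip_width: 0.0597
```

arm_command(rows="1 0 0 1 0 0 0; 1 0 0 0 0 0 0; 1 0 0 0 0 0 0")

```text
time_s: 8.33
position: [0.5605, -0.1064, 0.1277]
tool_rot: [[0.062, 0.898, -0.435], [0.998, -0.055, 0.028], [0.001, -0.436, -0.9]]
ft_force: [2.4, 0.5, 6.0]
grip_width: 0.0594
```

Floor contact is felt: the vertical force went from -2.5 to +6 N. Releasing, then withdrawing square to the floor.

arm_command(rows="0 0 0 0 0 0 0; 0 0 0 0 0 0 0; 0 0 0 0 0 0 0; 0 0 0 0 0 0 0; 0 0 0 0 0 0 0")

```text
time_s: 8.75
position: [0.5598, -0.1063, 0.1263]
tool_rot: [[0.062, 0.897, -0.438], [0.998, -0.055, 0.029], [0.002, -0.439, -0.899]]
ft_force: [0.5, 0.3, -1.0]
grip_width: 0.0855
```

arm_command(rows="0 0 0 -8 0 0 0; 0 0 0 -16 0 0 0; 0 0 0 -25 0 0 0; 0 0 0 -30 0 0 0; 0 0 0 -25 0 0 0")

```text
time_s: 9.17
position: [0.606, -0.1093, 0.2224]
tool_rot: [[0.062, 0.898, -0.436], [0.998, -0.055, 0.029], [0.002, -0.437, -0.899]]
ft_force: [1.0, -0.7, -0.3]
grip_width: 0.0852
```

```bash
python3 - <<'E'
from h import *
s=readout.observe();print(s["time_s"],s["ft_force"].round(2),s["grip_width"],s["position"],s["q"].round(0))
# wide carton grasp: tool y along carton x, tool down
a=-.424; y=np.array([np.cos(a),np.sin(a),0]); z=np.array([0,0,-1.]); TR=np.c_[np.cross(y,z),y,z]
c=np.array([.4967,-.3393,0])
plan([(c+[0,0,.17],TR)])
im=eyes.get_image("top")[:,:,::-1]; cv2.imwrite("pics/top2.png",im)
cv2.imwrite("pics/c5.png",cv2.resize(im[110:270,190:390],None,fx=3.5,fy=3.5,interpolation=cv2.INTER_CUBIC))
E
```

```text
9.1667 [ 0.99 -0.7  -0.3 ] 0.08518772800365335 [ 0.60604211 -0.10928378  0.22243983] [-19.  42.  47.  -7. 117. -17.]
-34 -9 13 -3.7 0.7 2.9; -34 -8 11 -3.7 0.7 2.9; -35 -7 11 -3.7 0.7 2.9; -35 -6 10 -3.7 0.7 2.9; -36 -4 9 -3.7 0.7 2.9;
-36 -4 8 -3.7 0.7 2.9; -36.3 -1.9 8.2 -3.7 0.7 2.9;
-- 7 [ 0.497 -0.339  0.17 ]
```

View pics/c5.png

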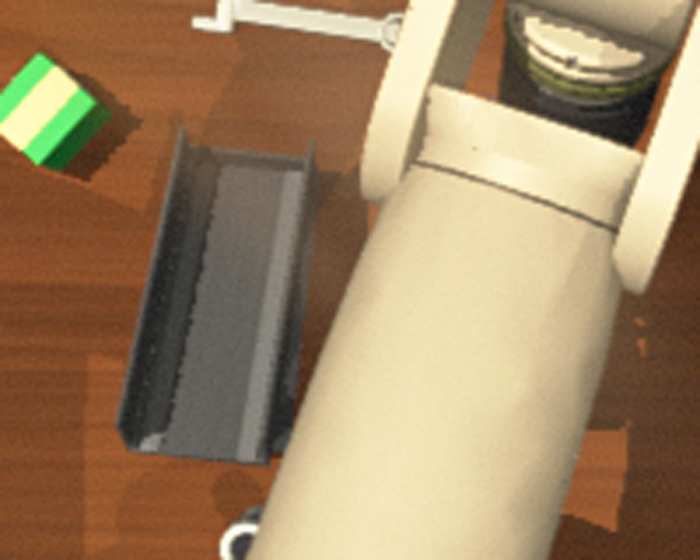

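The top view (crop) shows the wide chute empty, with the green box and spanner untouched; the arm hides the slim chute. I'll check that chute once the arm is clear. Next is the wide carton.

```bash
python3 - <<'E'
from h import *
a=-.424; y=np.array([np.cos(a),np.sin(a),0]); z=np.array([0,0,-1.]); TR=np.c_[np.cross(y,z),y,z]
c=np.array([.4967,-.3393,0])
plan([(c+[0,0,.21],TR),(c+[0,0,.13],TR)])
E
```

```text
-34 -11 8 -3.6 0.7 2.9; -34 -11 7 -3.6 0.7 2.9; -35 -9 6 -3.6 0.7 2.9; -35 -7 5 -3.6 0.7 2.9; -36 -6 4 -3.6 0.7 2.9;
-36 -4 4 -3.6 0.7 2.9; -36.7 -3 2.2 -3.6 0.7 2.9;
-- 7 [ 0.497 -0.339  0.21 ]
-0 0 27 -0 -0.1 0; -0 0 26 -0 -0.1 0; -0.2 0.1 27 -0 -0.1 0;
-- 3 [ 0.497 -0.339  0.13 ]
```

arm_command(rows="0 -34 -11 8 -3.6 0.7 2.9; 0 -34 -11 7 -3.6 0.7 2.9; 0 -35 -9 6 -3.6 0.7 2.9; 0 -35 -7 5 -3.6 0.7 2.9; 0 -36 -6 4 -3.6 0.7 2.9")

```text
time_s: 9.63
position: [0.525, -0.2744, 0.2093]
tool_rot: [[0.318, 0.939, -0.13], [0.948, -0.317, 0.029], [-0.014, -0.132, -0.991]]
ft_force: [0.5, -0.9, 0.5]
grip_width: 0.0855
```

arm_command(rows="0 -36 -4 4 -3.6 0.7 2.9; 0 -37 -3 2 -3.6 0.7 2.9; 0 0 0 26 0 0 0; 0 0 0 27 0 0 0; 0 0 0 27 0 0 0")

```text
time_s: 10.05
position: [0.4927, -0.3395, 0.1241]
tool_rot: [[0.413, 0.911, -0.006], [0.911, -0.413, 0.007], [0.003, -0.009, -1.0]]
ft_force: [0.2, -0.3, -0.7]
grip_width: 0.0851
```

arm_command(rows="0 0 0 0 0 0 0; 0 0 0 0 0 0 0")

```text
time_s: 10.22
position: [0.4931, -0.3384, 0.1242]
tool_rot: [[0.411, 0.912, -0.009], [0.912, -0.411, 0.009], [0.005, -0.012, -1.0]]
ft_force: [1.1, -0.6, 0.6]
grip_width: 0.0856
```

```bash
python3 - <<'E'
from h import *
s=readout.observe();print(s["time_s"],s["position"])
a=-.424; y=np.array([np.cos(a),np.sin(a),0]); z=np.array([0,0,-1.]); TR=np.c_[np.cross(y,z),y,z]
c=np.array([.4967,-.3393,0])
plan([(c+[0,0,.033],TR)])
m=eyes.camera_model("wrist"); im=np.ascontiguousarray(eyes.get_image("wrist")[:,:,::-1])
t=c+np.array([[i*.03,j*.04,.052] for i in(-1,1) for j in(-1,1)])@R.from_euler('z',a).as_matrix().T
for u in proj(m,t): print(u.round(0)); cv2.circle(im,tuple(int(v) for v in u),3,(0,0,255),1)
cv2.imwrite("pics/w4.png",im)
E
```

```text
10.2167 [ 0.49310415 -0.33843779  0.12417768]
0 2 30 -0.2 -0.1 0; 0 1 31 -0.2 -0.1 0; 0.4 1.4 30.1 -0.2 -0.1 0;
-- 3 [ 0.497 -0.339  0.033]
[282. 275.]
[277. 151.]
[375. 275.]
[382. 151.]
```

View pics/w4.png

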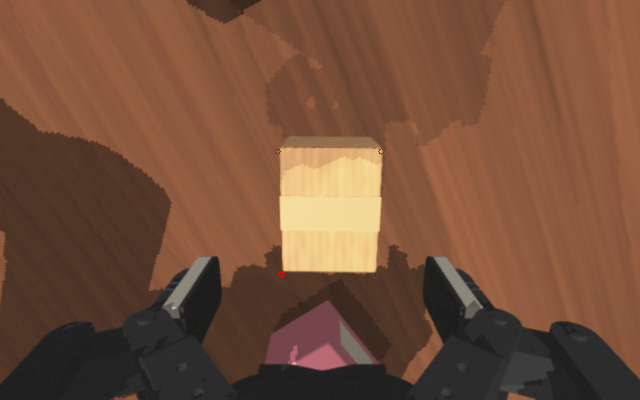

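Wrist view: the tan carton's top corners are at (280,149), (381,149), (377,272) and (283,272), within about 2 px of prediction. The pink look-alike at (325,335) is clear of the fingers. Descending and gripping.

arm_command(rows="0 1 2 30 -0.2 -0.1 0; 0 1 1 31 -0.2 -0.1 0; 0 0 1 28 -0.2 -0.1 0; 0 0 0 0 0 0 0; 0 0 0 0 0 0 0")

```text
time_s: 10.68
position: [0.4978, -0.3382, 0.0365]
tool_rot: [[0.411, 0.912, 0.0], [0.912, -0.411, -0.002], [-0.002, 0.001, -1.0]]
ft_force: [0.3, -0.7, 1.2]
grip_width: 0.0857
```

arm_command(rows="1 0 0 0 0 0 0; 1 0 0 0 0 0 0; 1 0 0 0 0 0 0; 1 0 0 0 0 0 0; 1 0 0 0 0 0 0", squeeze=45)

```text
time_s: 11.1
position: [0.4981, -0.3388, 0.0379]
tool_rot: [[0.411, 0.912, 0.003], [0.912, -0.411, -0.005], [-0.003, 0.005, -1.0]]
ft_force: [0.2, 1.6, 6.6]
grip_width: 0.0592
```

```bash
python3 - <<'E'
from h import *
s=readout.observe();print(s["time_s"],s["position"],s["grip_width"],s["ft_force"])
p,T=pose()
print(R.from_matrix(T).as_matrix().round(3).tolist())
up=p+[0,0,.2]
tp,TR=bed_pose("wide",.15,-.002,.13)
plan([(up,T),(tp,TR)],maxmm=38,maxdeg=6)
E
```

```text
11.1 [ 0.49809411 -0.33875788  0.03790259] 0.059157497539238636 [0.24015006 1.57984857 6.55229251]
[[0.411, 0.912, 0.003], [0.912, -0.411, -0.005], [-0.003, 0.005, -1.0]]
-0 0 -33 0 0 0; -0 0 -34 0 0 0; -0 0 -33 0 0 0; -0 1 -33 0 0 0; -0 -0 -34 0 0 0;
-0.6 -0.1 -33 0 0 0;
-- 6 [ 0.498 -0.339  0.238]
36 -9 2 2.2 -0.3 -1.6; 35 -8 2 2.2 -0.3 -1.6; 36 -6 2 2.2 -0.3 -1.6; 36 -6 2 2.2 -0.3 -1.6; 37 -4 2 2.2 -0.3 -1.6;
36 -4 2 2.2 -0.3 -1.6; 37 -2 2 2.2 -0.3 -1.6; 36 -1 2 2.2 -0.3 -1.6; 37 -0 1 2.2 -0.3 -1.6; 36 1 2 2.2 -0.3 -1.6;
37 2 1 2.2 -0.3 -1.6; 36.6 3 0.8 2.2 -0.3 -1.6;
-- 12 [0.577 0.093 0.215]
```

arm_command(rows="1 0 0 -12 0 0 0; 1 0 0 -30 0 0 0; 1 0 0 -38 0 0 0; 1 0 0 -40 0 0 0; 1 0 0 -40 0 0 0")

```text
time_s: 11.52
position: [0.4968, -0.3373, 0.1979]
tool_rot: [[0.411, 0.912, -0.0], [0.912, -0.411, -0.001], [-0.001, 0.001, -1.0]]
ft_force: [1.3, -1.1, -5.0]
grip_width: 0.0594
```

arm_command(rows="1 0 0 -40 0 0 0; 1 36 -9 2 2.2 -0.3 -1.6; 1 35 -8 2 2.2 -0.3 -1.6; 1 36 -6 2 2.2 -0.3 -1.6; 1 36 -6 2 2.2 -0.3 -1.6")

```text
time_s: 11.93
position: [0.523, -0.1924, 0.2287]
tool_rot: [[0.305, 0.94, -0.151], [0.952, -0.304, 0.034], [-0.014, -0.154, -0.988]]
ft_force: [0.7, 0.3, -5.3]
grip_width: 0.0591
```

arm_command(rows="1 37 -4 2 2.2 -0.3 -1.6; 1 36 -4 2 2.2 -0.3 -1.6; 1 37 -2 2 2.2 -0.3 -1.6; 1 36 -1 2 2.2 -0.3 -1.6; 1 37 0 1 2.2 -0.3 -1.6")

```text
time_s: 12.35
position: [0.5567, -0.0118, 0.2196]
tool_rot: [[0.167, 0.927, -0.337], [0.986, -0.159, 0.053], [-0.005, -0.341, -0.94]]
ft_force: [0.4, 0.2, -4.3]
grip_width: 0.0593
```

arm_command(rows="1 36 1 2 2.2 -0.3 -1.6; 1 37 2 1 2.2 -0.3 -1.6; 1 37 3 1 2.2 -0.3 -1.6; 1 0 0 0 0 0 0; 1 0 0 0 0 0 0")

```text
time_s: 12.77
position: [0.5764, 0.0967, 0.2128]
tool_rot: [[0.083, 0.893, -0.443], [0.996, -0.068, 0.049], [0.014, -0.446, -0.895]]
ft_force: [-0.3, -0.5, -3.8]
grip_width: 0.0593
```

```bash
python3 - <<'E'
from h import *
s=readout.observe();print(s["time_s"],s["position"],s["grip_width"],s["ft_force"].round(1))
p,Rb=chute(*np.load("wide.npy")); q,T=pose(); print((Rb.T@(q-p)*1000).round(1),"rot err",R.from_matrix(T.T@bed_pose("wide",0,0,0)[1]).as_rotvec(True).round(2))
plan([bed_pose("wide",.15,-.003,.088)],maxmm=15)
E
```

```text
12.7667 [0.57638207 0.09668939 0.21282248] 0.05932293163756909 [-0.3 -0.5 -3.8]
[150.3  -5.4 127.9] rot err [-0.48 -0.56  0.71]
-1 0 13 -0.2 -0.2 0.2; -1 0 14 -0.2 -0.2 0.2; -0.7 0.4 12.9 -0.2 -0.2 0.2;
-- 3 [0.559 0.096 0.177]
```

arm_command(rows="1 -1 0 13 -0.2 -0.2 0.2; 1 0 0 14 -0.2 -0.2 0.3; 1 0 0 11 -0.1 -0.2 0.2; 1 0 0 0 0 0 0; 1 0 0 0 0 0 0")

```text
time_s: 13.18
position: [0.5595, 0.0948, 0.1796]
tool_rot: [[0.093, 0.895, -0.436], [0.996, -0.084, 0.04], [-0.001, -0.438, -0.899]]
ft_force: [0.0, -0.5, -4.7]
grip_width: 0.0595
```

```bash
python3 - <<'E'
from h import *
s=readout.observe();print(s["time_s"],s["ft_force"].round(2))
p,Rb=chute(*np.load("wide.npy")); q,T=pose(); print((Rb.T@(q-p)*1000).round(1),"rot err",R.from_matrix(T.T@bed_pose("wide",0,0,0)[1]).as_rotvec(True).round(2))
im=eyes.get_image("wrist")[:,:,::-1]; cv2.imwrite("pics/w5raw.png",im)
cv2.imwrite("pics/c6.png",cv2.resize(im[90:330,180:580],None,fx=2,fy=2.5,interpolation=cv2.INTER_CUBIC))
E
```

```text
13.1833 [ 0.02 -0.47 -4.73]
[150.7  -2.   90.7] rot err [ 0.03 -0.07 -0.22]
```

View pics/c6.png

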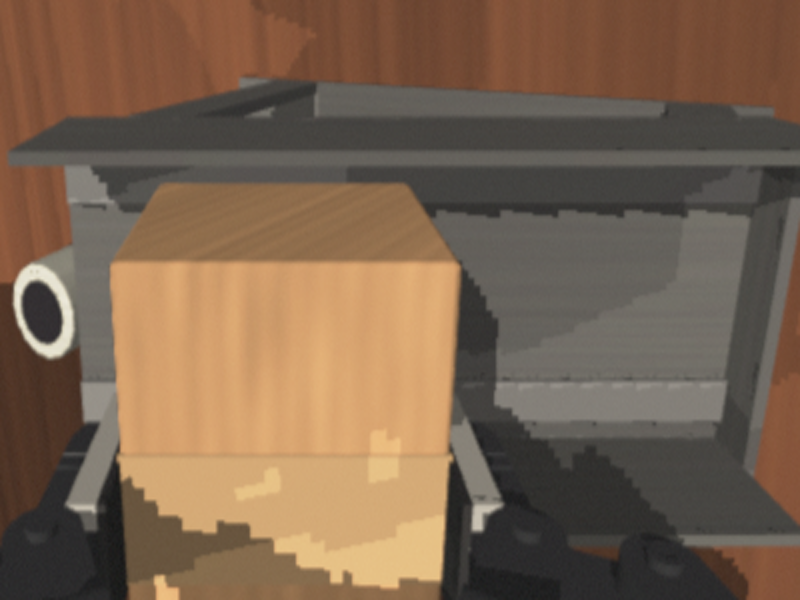

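The crop shows the wide carton held over the wide chute: side-face corners at crop (113,262), (460,263), (160,184) and (407,184), +y wall top at y≈152–165, and -y wall top at y≈535–546. All edges are parallel.

```bash
python3 - <<'E'
from lat import *
m=eyes.camera_model("wrist")
print(chute_fit(m,"wide",[(320,156,-.043),(320,150.8,-.046),(530,304,.043),(550,308.4,.046)]))
print(carton_fit(m,"wide",np.array([[236.5,194.8],[410,195.2],[260,163.6],[383.5,163.6]]),.04))
E
```

```text
(array([-1.64546642,  1.46372991]), array([ 0.4, -0.4, -0. , -0. ]))
(array([149.80487902,  -2.02564081,  50.43944941]), array([-0.6,  0.5, -0.3, -0.5,  0.9,  0.2,  0.3, -0.2]))
```

Aligned within 0.4 mm. Lowering.

arm_command(rows="1 -0.3 0 12 0 0 0; 1 0 0 14 0 0 0; 1 0 0 10 0 0 0; 1 0 0 0 0 0 0; 1 0 0 0 0 0 0")

```text
time_s: 13.65
position: [0.5443, 0.0964, 0.1473]
tool_rot: [[0.093, 0.895, -0.436], [0.996, -0.084, 0.04], [-0.0, -0.437, -0.899]]
ft_force: [0.1, -0.1, -4.2]
grip_width: 0.0592
```

```bash
python3 - <<'E'
from h import *
s=readout.observe();print(s["time_s"],s["ft_force"].round(2),s["grip_width"])
p,Rb=chute(*np.load("wide.npy")); q,T=pose(); print((Rb.T@(q-p)*1000).round(1),"rot err",R.from_matrix(T.T@bed_pose("wide",0,0,0)[1]).as_rotvec(True).round(2))
E
```

```text
13.65 [ 0.14 -0.09 -4.21] 0.05921916516987427
[150.2  -2.3  55. ] rot err [ 0.06 -0.06 -0.18]
```

arm_command(rows="1 0 0 6 0 0 0; 1 0 0 5 0 0 0; 1 0 0 0 0 0 0; 1 0 0 0 0 0 0")

```text
time_s: 13.98
position: [0.5389, 0.0972, 0.1365]
tool_rot: [[0.092, 0.895, -0.437], [0.996, -0.083, 0.04], [-0.001, -0.439, -0.899]]
ft_force: [0.3, 0.7, -5.3]
grip_width: 0.0592
```

arm_command(rows="1 0 0 2 0 0 0; 1 0 0 0 0 0 0; 1 0 0 0 0 0 0")

```text
time_s: 14.23
position: [0.5381, 0.0973, 0.1348]
tool_rot: [[0.092, 0.895, -0.437], [0.996, -0.083, 0.04], [-0.001, -0.438, -0.899]]
ft_force: [0.4, 0.5, -4.9]
grip_width: 0.059
```

arm_command(rows="1 0 0 1 0 0 0; 1 0 0 0 0 0 0; 1 0 0 0 0 0 0")

```text
time_s: 14.48
position: [0.5376, 0.0973, 0.1338]
tool_rot: [[0.092, 0.895, -0.437], [0.996, -0.083, 0.04], [-0.001, -0.438, -0.899]]
ft_force: [1.1, 0.3, -4.7]
grip_width: 0.0593
```

arm_command(rows="1 0 0 1 0 0 0; 1 0 0 0 0 0 0; 1 0 0 0 0 0 0")

```text
time_s: 14.73
position: [0.5371, 0.0973, 0.1329]
tool_rot: [[0.092, 0.895, -0.437], [0.996, -0.083, 0.04], [-0.001, -0.439, -0.899]]
ft_force: [0.3, -0.3, -5.3]
grip_width: 0.0593
```

arm_command(rows="1 0 0 1 0 0 0; 1 0 0 0 0 0 0; 1 0 0 0 0 0 0")

```text
time_s: 14.98
position: [0.5369, 0.0974, 0.1321]
tool_rot: [[0.092, 0.895, -0.436], [0.996, -0.083, 0.04], [-0.001, -0.438, -0.899]]
ft_force: [0.0, -0.1, -3.4]
grip_width: 0.0592
```

arm_command(rows="1 0 0 1 0 0 0; 1 0 0 0 0 0 0; 1 0 0 0 0 0 0")

```text
time_s: 15.23
position: [0.5369, 0.0974, 0.132]
tool_rot: [[0.092, 0.896, -0.435], [0.996, -0.083, 0.04], [-0.0, -0.436, -0.9]]
ft_force: [1.6, 1.0, 5.2]
grip_width: 0.0591
```

arm_command(rows="1 0 0 1 0 0 0; 1 0 0 0 0 0 0; 1 0 0 0 0 0 0")

```text
time_s: 15.48
position: [0.5368, 0.0974, 0.132]
tool_rot: [[0.092, 0.897, -0.433], [0.996, -0.083, 0.04], [-0.0, -0.435, -0.9]]
ft_force: [3.8, 0.3, 10.6]
grip_width: 0.0594
```

arm_command(rows="1 0 0 1 0 0 0; 1 0 0 0 0 0 0; 1 0 0 0 0 0 0")

```text
time_s: 15.73
position: [0.5368, 0.0974, 0.132]
tool_rot: [[0.092, 0.897, -0.432], [0.996, -0.083, 0.04], [-0.0, -0.434, -0.901]]
ft_force: [5.5, -0.7, 18.9]
grip_width: 0.0594
```

Contact is clear, at +19 N. Easing off 2 mm, releasing and withdrawing.

arm_command(rows="1 0 0 -2 0 0 0; 1 0 0 0 0 0 0; 0 0 0 0 0 0 0; 0 0 0 0 0 0 0; 0 0 0 0 0 0 0")

```text
time_s: 16.15
position: [0.536, 0.0975, 0.1305]
tool_rot: [[0.092, 0.894, -0.438], [0.996, -0.083, 0.04], [-0.001, -0.44, -0.898]]
ft_force: [0.0, 0.0, -1.4]
grip_width: 0.0851
```

arm_command(rows="0 0 0 0 0 0 0; 0 0 0 0 0 0 0; 0 0 0 -8 0 0 0; 0 0 0 -16 0 0 0; 0 0 0 -28 0 0 0")

```text
time_s: 16.57
position: [0.5581, 0.0955, 0.1774]
tool_rot: [[0.092, 0.893, -0.441], [0.996, -0.083, 0.04], [-0.001, -0.443, -0.896]]
ft_force: [0.7, 0.3, -0.7]
grip_width: 0.0854
```

arm_command(rows="0 0 0 -35 0 0 0; 0 0 0 -35 0 0 0; 0 0 0 -20 0 0 0; 0 0 0 0 0 0 0")

```text
time_s: 16.9
position: [0.6001, 0.0914, 0.263]
tool_rot: [[0.093, 0.898, -0.429], [0.996, -0.084, 0.04], [-0.0, -0.431, -0.902]]
ft_force: [-0.6, -0.3, -0.5]
grip_width: 0.0856
```

```bash
python3 - <<'E'
from h import *
s=readout.observe();print(s["time_s"],s["ft_force"].round(2),s["grip_width"],s["position"])
p,T=pose(); a=np.radians(-50)
y=np.array([np.cos(a),np.sin(a),0]); z=np.array([0,0,-1.]); TR=np.c_[np.cross(y,z),y,z]
plan([(np.array([.40,-.36,.28]),TR)],maxmm=38)
E
```

```text
16.9 [-0.61 -0.31 -0.49] 0.08556994103899067 [0.60012282 0.09140461 0.26304369]
-33 -11 4 -1.7 0.7 3.1; -34 -9 3 -1.7 0.7 3.1; -35 -7 2 -1.7 0.7 3.1; -35 -5 2 -1.7 0.7 3.1; -35 -4 1 -1.7 0.7 3.1;
-35 -1 1 -1.7 0.7 3.1; -35 -0 0 -1.7 0.7 3.1; -36 2 0 -1.7 0.7 3.1; -35 4 -0 -1.7 0.7 3.1; -34 6 -1 -1.7 0.7 3.1;
-35 8 -1 -1.7 0.7 3.1; -34 10 -1 -1.7 0.7 3.1; -33 11 -1 -1.7 0.7 3.1; -32.5 13.8 -1.5 -1.7 0.7 3.1;
-- 14 [ 0.4  -0.36  0.28]
```

arm_command(rows="0 -33 -11 4 -1.7 0.7 3.1; 0 -34 -9 3 -1.7 0.7 3.1; 0 -35 -7 2 -1.7 0.7 3.1; 0 -35 -5 2 -1.7 0.7 3.1; 0 -35 -4 1 -1.7 0.7 3.1")

```text
time_s: 17.32
position: [0.5252, -0.0708, 0.2654]
tool_rot: [[0.36, 0.887, -0.289], [0.932, -0.356, 0.067], [-0.044, -0.294, -0.955]]
ft_force: [0.6, -0.9, 0.1]
grip_width: 0.0855
```

arm_command(rows="0 -35 -1 1 -1.7 0.7 3.1; 0 -35 0 0 -1.7 0.7 3.1; 0 -36 2 0 -1.7 0.7 3.1; 0 -35 4 0 -1.7 0.7 3.1; 0 -34 6 -1 -1.7 0.7 3.1")

```text
time_s: 17.73
position: [0.4542, -0.2314, 0.2717]
tool_rot: [[0.602, 0.787, -0.134], [0.798, -0.601, 0.049], [-0.042, -0.136, -0.99]]
ft_force: [0.4, -1.3, 0.4]
grip_width: 0.0856
```

arm_command(rows="0 -35 8 -1 -1.7 0.7 3.1; 0 -34 10 -1 -1.7 0.7 3.1; 0 -33 11 -1 -1.7 0.7 3.1; 0 -32 14 -1 -1.7 0.7 3.1; 0 0 0 0 0 0 0")

```text
time_s: 18.15
position: [0.3961, -0.3636, 0.2763]
tool_rot: [[0.765, 0.644, -0.015], [0.644, -0.765, 0.002], [-0.01, -0.011, -1.0]]
ft_force: [-0.4, 0.2, -0.0]
grip_width: 0.0855
```

```bash
python3 - <<'E'
from h import *
s=readout.observe();print(s["time_s"],s["ft_force"].round(2),s["position"])
a=eyes.get_image("top")[:,:,::-1]; b=eyes.get_image("scene")[:,:,::-1]
cv2.imwrite("pics/top3.png",a)
A=cv2.resize(a[90:270,140:380],None,fx=2.5,fy=2.5,interpolation=cv2.INTER_CUBIC)[:, :]
B=cv2.resize(b[130:270,200:470],None,fx=2.2,fy=2.2,interpolation=cv2.INTER_CUBIC)
B=cv2.copyMakeBorder(B[:,:594],0,0,0,600-594,cv2.BORDER_CONSTANT)
f=np.vstack([A,B[:,:600]]); f=cv2.resize(f,None,fx=.79,fy=.79,interpolation=cv2.INTER_AREA); print(f.shape); cv2.imwrite("pics/f.png",f)
E
```

```text
18.15 [-0.37  0.21 -0.03] [ 0.39609488 -0.3636068   0.27628548]
(599, 474, 3)
```

View pics/f.png

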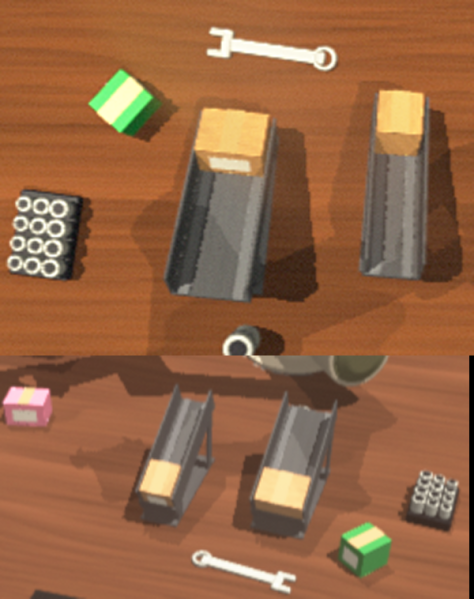

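Final picture: the slim carton lies at the slim chute's stop (400,120) and the wide carton at the wide chute's stop (234,140). Both are flat and square in their channels. I'll do a quick numeric check of the bystanders, then hand in.

```bash
python3 - <<'E'
from h import *
a=cv2.imread("pics/top0.png",0).astype(np.float32); b=cv2.imread("pics/top3.png",0).astype(np.float32)
for n,(x0,x1,y0,y1) in dict(tray=(140,188,180,238),spanner=(240,318,98,130),socket=(248,278,250,280),green=(182,222,122,162)).items():
    print(n,np.round(cv2.phaseCorrelate(a[y0:y1,x0:x1].copy(),b[y0:y1,x0:x1].copy()),2) if 0 else np.round(cv2.phaseCorrelate(a[y0:y1,x0:x1].copy(),b[y0:y1,x0:x1].copy())[0],2))
m=eyes.camera_model("top")
for k,w in(("slim",.027),("wide",.04)):
    p,Rb=chute(*np.load(k+".npy")); print(k,"expected top corners",proj(m,p+np.array([[0,-w,.052],[0,w,.052],[.06,w,.052],[.06,-w,.052]])@Rb.T).round(0).tolist())
env.close_job()
E
```

```text
tray [ 0.06 -0.01]
spanner [-0.04  0.07]
socket [-0.22  0.01]
green [-0.13 -0.08]
slim expected top corners [[333.0, 135.0], [355.0, 137.0], [355.0, 158.0], [332.0, 156.0]]
wide expected top corners [[244.0, 144.0], [277.0, 147.0], [273.0, 169.0], [239.0, 165.0]]
the job is handed in; nothing more can be done
```

I moved the slim carton from the wide chute into the slim chute, then loaded the wide carton into the wide chute, and handed the job in at about 18 s of the 58 s allowed. Each carton was set down flat in its chute's upper half (centre about 150 mm up the floor) until I felt floor contact, about 6 N for the slim one and 19 N for the wide one. I then let go and lifted clear, so each slid to its stop by itself.

- **Cartons:** the last top and scene views show both lying flat and square against their stops. The corners where I expected them match the picture within 2 to 3 pixels, read by eye.
- **Bystanders:** compared with the first picture, the tray, spanner, deep socket and green box shifted by less than 0.25 pixel. The pink look-alike was only checked by eye.
- **Arm:** it ended clear of everything, with the gripper open.
- **Disagreements:** my position estimates from the top camera were 2 to 4 mm off those from the wrist camera. The floor of the slim chute was also about 6 mm lower than the wrist camera suggested. I corrected the alignment with wrist views just above the walls, where carton and chute agreed within 0.4 mm, and found the floor by touch.

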